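Air the cold bars in a crosswise tower and stamp the times

ROBOT

A 6-joint arm with a two-finger parallel gripper is mounted at the origin on the work surface. World frame = base frame: x ahead of the robot, y to its left, z up, the work surface at z = 0. Lengths are in m, angles in rad, forces in N, time in s.
With the tool pointing down it reaches from about 0.3 to 0.875 m from the base axis. Payload 4.2 kg.
Tool frame: the origin (TCP) lies at the very end of the fingers, on their centre line; the grasp point (between the pads) lies 19 mm behind it; z points along the fingers, y is the line along which they close (so a half turn about z gives the same grasp; the last joint's range is limited). The gripper opens to 85 mm and grips with 20 to 120 N. Pads are 22 mm wide; open, the fingers measure 114 mm over their backs; the gripper's body (76 mm by 85 mm) begins 54 mm behind the grasp point. The pads swing forward as they close: fully open they stand 13 mm farther back than shut.
Start: joints at [-0.02, 0.32, 1.565, -0, 1.257, -0.02], TCP at [0.575, 0, 0.231] pointing down, gripper open.
Joint ranges: [-3.11, 3.11], [-0.84, 2.01], [0.21, 2.61], [-1.34, 4.49], [0.05, 2.63], [-2.56, 2.56]. Speed limits (rad/s): [2.57, 2.57, 3.14, 3.14, 3.14, 3.14].

INTERFACE

Orientations are given as a unit quaternion [x, y, z, w].
In Python, from rig import ctrl gives the robot as it stands.
- The arm moves only by the shell command python3 -m crank 'ROWS' [OPENING] [FORCE]. ROWS is JSON, a list of rows, each an object with "translation": the shift along the tool's x, y, z scaled (see below), a list of three; "twist": the turn, a rotation vector about the tool's x, y, z scaled (see below), a list of three. A call has exactly 5 rows; each row shifts and turns the commanded pose from where the row before left it, along the tool's axes as they then stand; what a row does not reach is not made up. The controller multiplies each number of a shift by 0.2 m and each number of a turn by pi/2 rad. A row lasts 1/8 s, in which the tool goes at most 62.5 mm and 10.7 degrees, less where a joint would pass 70% of its speed; a pose out of reach is approached as far as the arm can. A call with a number of a shift or a turn outside -1 to 1 is refused whole. A call with a gripper value outside its range is refused whole. OPENING is the finger opening in mm, from 0 to 85.4, set as the call begins (- or left out, the last holds). The fingers move at their own pace and stop on an object; FORCE is the grip in N (left out, the last holds). Time passes only in rows, so rows that do not move let the fingers close, or fill a call up. It gives the time, the measured TCP pose, the force, the opening and the grip force at its end, in the units of the state.
- ctrl.get_state(): the state, without advancing time (a new reading comes with each control period).
- ctrl.camera(name): name is "scene" or "side" or "wrist"; returns a dict with "frame" (400x640x3 uint8, red, green, blue), "z_map" (400x640 float32, m along the optical axis (not along the pixel's ray), 0 where there is no reading), "fx", "fy", "cx", "cy" (pixels), "position" and "attitude" of the camera in the world. Camera axes: x right, y down, z forward; pixel columns grow to the right and rows downward; lengths in m; the calibration is good to about 2 mm. The wrist camera is an equidistant fisheye: a pixel r from the principal point sees the ray r / f radians off the axis. A picture is of the moment at which its call begins.
- ctrl.close_job(): hands the job in; it is judged then, once.
The state is a dict: "time": time; "joint_positions": joint angles; "dq": joint speeds; "tau": joint torques, N m; "tool_pos": TCP position; "eef_rot": TCP orientation; "ft_force": force on the tool from outside, world axes, zero at the start; "torque": the same for the moment, N m; "grip_width": finger opening in m; "grip_force": force on a finger pad.
Only numpy, scipy, OpenCV 4.12 (cv2) and the standard library are available. Lean on these libraries where they do the work, as an engineer would, in place of code of your own. Each camera call takes 0.05 s, during which the arm holds its last target. There are 200 camera calls.

TASK

Stamp the start by pressing the clock's red treadle right down to its stop and letting it up again, before any bar is moved to the airing board. Then stack all the cold bars lying on the tray flat on the airing board as a crosswise tower of two bars a layer: the first two on the yellow stripes, the next two square across them and just as far apart, the next again along the stripes; every layer centred on the board, an odd last bar lying alone on top in either of its layer's two places. When the tower stands, stamp the end by pressing the treadle to its stop once more and let go, leaving the tower standing and the mouse, scanner and pen pot where they are.

Things in the scene. Friction and masses are not known exactly. Their poses are not given: they have to be found in the camera images.
- bar1: rigid blue cold bar with white ends, 120 x 30 x 22 mm, about 90 g; origin at its centre, its x along the 120 mm, y along the 30 mm, z along the 22 mm; starts lying flat on the steel tray (underside 4 mm above the counter). All bars are alike; 4 to 6 of the six are present
- bar2: rigid blue cold bar with white ends, 120 x 30 x 22 mm, about 90 g; origin at its centre, its x along the 120 mm, y along the 30 mm, z along the 22 mm; starts lying flat on the steel tray (underside 4 mm above the counter). All bars are alike; 4 to 6 of the six are present
- bar3: rigid blue cold bar with white ends, 120 x 30 x 22 mm, about 90 g; origin at its centre, its x along the 120 mm, y along the 30 mm, z along the 22 mm; starts lying flat on the steel tray (underside 4 mm above the counter). All bars are alike; 4 to 6 of the six are present
- bar4: rigid blue cold bar with white ends, 120 x 30 x 22 mm, about 90 g; origin at its centre, its x along the 120 mm, y along the 30 mm, z along the 22 mm; starts lying flat on the steel tray (underside 4 mm above the counter). All bars are alike; 4 to 6 of the six are present
- bar5: rigid blue cold bar with white ends, 120 x 30 x 22 mm, about 90 g; origin at its centre, its x along the 120 mm, y along the 30 mm, z along the 22 mm; starts lying flat on the steel tray (underside 4 mm above the counter). All bars are alike; 4 to 6 of the six are present
- bar6: rigid blue cold bar with white ends, 120 x 30 x 22 mm, about 90 g; origin at its centre, its x along the 120 mm, y along the 30 mm, z along the 22 mm; starts lying flat on the steel tray (underside 4 mm above the counter). All bars are alike; 4 to 6 of the six are present
- board_top (a point): centre of the top face of the grey airing board (fixed, 160 x 160 x 14 mm, top 14 mm above the counter). Two yellow stripes, each 120 x 30 mm, are painted on it along this point's x, their centre lines 40 mm to either side (y = +40 and -40 mm); z is up
- place1 (a point): where a bar's centre belongs, layer 1 of the tower: in the board_top frame at (0, 40, 11) mm, the bar's length along board_top's x
- place2 (a point): where a bar's centre belongs, layer 1 of the tower: in the board_top frame at (0, -40, 11) mm, the bar's length along board_top's x
- place3 (a point): where a bar's centre belongs, layer 2 of the tower: in the board_top frame at (40, 0, 33) mm, the bar's length along board_top's y
- place4 (a point): where a bar's centre belongs, layer 2 of the tower: in the board_top frame at (-40, 0, 33) mm, the bar's length along board_top's y
- place5 (a point): where a bar's centre belongs, layer 3 of the tower: in the board_top frame at (0, 40, 55) mm, the bar's length along board_top's x
- place6 (a point): where a bar's centre belongs, layer 3 of the tower: in the board_top frame at (0, -40, 55) mm, the bar's length along board_top's x
- treadle (a joint): angle of the red spring treadle (rad): 0 = up, 0.2 = down on its stop. The spring brings it back up by itself; pushing at the pad takes about 5 N to start and 9 N at the stop
- treadle_pad (a point): on the upper face of the treadle's black ribbed pad, where to push down: 46 mm above the counter when up, 20 mm lower at the stop. Treadle: red plate 130 x 70 x 5 mm, hinged across its far end, 100 mm from this point; free end faces the robot; the point's x runs to the hinge. Beyond the hinge, 72 mm high, the fixed white stamp clock, near face 122 mm from the pad
- tray: thin steel tray (fixed, 300 x 290 x 4 mm) on which the bars start; origin at the centre of its underside
- mouse: black computer mouse, 105 x 60 x 26 mm, on a fixed black mat 200 x 170 x 3 mm; origin at the centre of its underside; bystander
- scanner: grey hand scanner lying on the counter, about 180 x 60 x 45 mm; origin under its middle; bystander
- pot: white pen pot, 72 mm across, 85 mm high (pens to 135 mm); origin at the centre of its underside; bystander
There are look-alikes about, which are no part of the job. What is shaped like the bar4 but brown, green or orange is not meant.

How it is judged:
On the way, in this order (a step that is already met when the one before it is completed fails the run):
1. the treadle is pressed down to its stop while no bar is on the board (value of joint treadle above 0.18 rad and horizontal distance between each of bar1, bar2, bar3, bar4, bar5, bar6 and board_top above 0.09 m), for 0.1 s.
2. the treadle is up and every bar lies in the crosswise tower (value of joint treadle below 0.03 rad and angle between the z axis of each of bar1, bar2, bar3, bar4, bar5, bar6 and the z axis of board_top, either way round below 0.1 rad and ((angle between the x axis of bar1 and the x axis of board_top, either way round below 0.2 rad and (distance between bar1 and place1 below 0.016 m or distance between bar1 and place2 below 0.016 m or distance between bar1 and place5 below 0.016 m or distance between bar1 and place6 below 0.016 m)) or (angle between the x axis of bar1 and the y axis of board_top, either way round below 0.2 rad and (distance between bar1 and place3 below 0.016 m or distance between bar1 and place4 below 0.016 m))) and ((angle between the x axis of bar2 and the x axis of board_top, either way round below 0.2 rad and (distance between bar2 and place1 below 0.016 m or distance between bar2 and place2 below 0.016 m or distance between bar2 and place5 below 0.016 m or distance between bar2 and place6 below 0.016 m)) or (angle between the x axis of bar2 and the y axis of board_top, either way round below 0.2 rad and (distance between bar2 and place3 below 0.016 m or distance between bar2 and place4 below 0.016 m))) and ((angle between the x axis of bar3 and the x axis of board_top, either way round below 0.2 rad and (distance between bar3 and place1 below 0.016 m or distance between bar3 and place2 below 0.016 m or distance between bar3 and place5 below 0.016 m or distance between bar3 and place6 below 0.016 m)) or (angle between the x axis of bar3 and the y axis of board_top, either way round below 0.2 rad and (distance between bar3 and place3 below 0.016 m or distance between bar3 and place4 below 0.016 m))) and ((angle between the x axis of bar4 and the x axis of board_top, either way round below 0.2 rad and (distance between bar4 and place1 below 0.016 m or distance between bar4 and place2 below 0.016 m or distance between bar4 and place5 below 0.016 m or distance between bar4 and place6 below 0.016 m)) or (angle between the x axis of bar4 and the y axis of board_top, either way round below 0.2 rad and (distance between bar4 and place3 below 0.016 m or distance between bar4 and place4 below 0.016 m))) and ((angle between the x axis of bar5 and the x axis of board_top, either way round below 0.2 rad and (distance between bar5 and place1 below 0.016 m or distance between bar5 and place2 below 0.016 m or distance between bar5 and place5 below 0.016 m or distance between bar5 and place6 below 0.016 m)) or (angle between the x axis of bar5 and the y axis of board_top, either way round below 0.2 rad and (distance between bar5 and place3 below 0.016 m or distance between bar5 and place4 below 0.016 m))) and ((angle between the x axis of bar6 and the x axis of board_top, either way round below 0.2 rad and (distance between bar6 and place1 below 0.016 m or distance between bar6 and place2 below 0.016 m or distance between bar6 and place5 below 0.016 m or distance between bar6 and place6 below 0.016 m)) or (angle between the x axis of bar6 and the y axis of board_top, either way round below 0.2 rad and (distance between bar6 and place3 below 0.016 m or distance between bar6 and place4 below 0.016 m))) and linear speed of each of bar1, bar2, bar3, bar4, bar5, bar6 below 0.02 m/s), for 0.3 s.
3. the treadle is pressed down to its stop again with the tower standing (value of joint treadle above 0.18 rad and angle between the z axis of each of bar1, bar2, bar3, bar4, bar5, bar6 and the z axis of board_top, either way round below 0.1 rad and ((angle between the x axis of bar1 and the x axis of board_top, either way round below 0.2 rad and (distance between bar1 and place1 below 0.016 m or distance between bar1 and place2 below 0.016 m or distance between bar1 and place5 below 0.016 m or distance between bar1 and place6 below 0.016 m)) or (angle between the x axis of bar1 and the y axis of board_top, either way round below 0.2 rad and (distance between bar1 and place3 below 0.016 m or distance between bar1 and place4 below 0.016 m))) and ((angle between the x axis of bar2 and the x axis of board_top, either way round below 0.2 rad and (distance between bar2 and place1 below 0.016 m or distance between bar2 and place2 below 0.016 m or distance between bar2 and place5 below 0.016 m or distance between bar2 and place6 below 0.016 m)) or (angle between the x axis of bar2 and the y axis of board_top, either way round below 0.2 rad and (distance between bar2 and place3 below 0.016 m or distance between bar2 and place4 below 0.016 m))) and ((angle between the x axis of bar3 and the x axis of board_top, either way round below 0.2 rad and (distance between bar3 and place1 below 0.016 m or distance between bar3 and place2 below 0.016 m or distance between bar3 and place5 below 0.016 m or distance between bar3 and place6 below 0.016 m)) or (angle between the x axis of bar3 and the y axis of board_top, either way round below 0.2 rad and (distance between bar3 and place3 below 0.016 m or distance between bar3 and place4 below 0.016 m))) and ((angle between the x axis of bar4 and the x axis of board_top, either way round below 0.2 rad and (distance between bar4 and place1 below 0.016 m or distance between bar4 and place2 below 0.016 m or distance between bar4 and place5 below 0.016 m or distance between bar4 and place6 below 0.016 m)) or (angle between the x axis of bar4 and the y axis of board_top, either way round below 0.2 rad and (distance between bar4 and place3 below 0.016 m or distance between bar4 and place4 below 0.016 m))) and ((angle between the x axis of bar5 and the x axis of board_top, either way round below 0.2 rad and (distance between bar5 and place1 below 0.016 m or distance between bar5 and place2 below 0.016 m or distance between bar5 and place5 below 0.016 m or distance between bar5 and place6 below 0.016 m)) or (angle between the x axis of bar5 and the y axis of board_top, either way round below 0.2 rad and (distance between bar5 and place3 below 0.016 m or distance between bar5 and place4 below 0.016 m))) and ((angle between the x axis of bar6 and the x axis of board_top, either way round below 0.2 rad and (distance between bar6 and place1 below 0.016 m or distance between bar6 and place2 below 0.016 m or distance between bar6 and place5 below 0.016 m or distance between bar6 and place6 below 0.016 m)) or (angle between the x axis of bar6 and the y axis of board_top, either way round below 0.2 rad and (distance between bar6 and place3 below 0.016 m or distance between bar6 and place4 below 0.016 m)))), for 0.1 s.
At the end, for the whole second after the job is handed in: Every bar present lies flat in the crosswise tower, its centre within 16 mm of one of the places 1 to 6 and its length within 0.2 rad of the direction of that layer (1 and 3 along the stripes, 2 across); all at rest, treadle up (below 0.03 rad) (all of step 2); the robot touches nothing.
It fails at once if the mouse is pushed more than 3 cm from its place (distance of mouse from where it was at the start of the episode above 0.03 m).
It fails at once if the scanner is pushed more than 3 cm from its place (distance of scanner from where it was at the start of the episode above 0.03 m).
It fails at once if the pot is pushed more than 3 cm from its place (distance of pot from where it was at the start of the episode above 0.03 m).
Of bar1, bar2, bar3, bar4, bar5, bar6 only 4 to 6 are there at a start; the rules pass over those that are not, and their reading is None.
At some moment in a run one of bar1, bar2, bar3, bar4, bar5, bar6 may be knocked a few centimetres aside while the robot is not near it.
Once in a run the grip may slacken for a moment while it holds something.
It also fails if it takes over 210 s, if anything falls off the work surface, if the arm or the gripper's body presses on something with over 40 N, if the wrist force passes 120 N, or if a joint passes its speed limit or range.

## Working session

There is one attempt and no reset: what is moved stays moved. The work goes in short steps, Python scripts to look and compute and a shell command to move; the robot and the scene stay as the last step left them, time stands still between calls to the robot, and variables do not carry over. Pictures are saved under pics/ and viewed, at most 14 in all, crops included, and the job is handed in when it is done.

```bash
ls; mkdir -p pics; cat > h.py <<'E'
import numpy as np, cv2
from scipy.spatial.transform import Rotation as R
from rig import ctrl
def shot(name):
    c=ctrl.camera(name); return c
def world(c):
    h,w=c["z_map"].shape; u,v=np.meshgrid(np.arange(w),np.arange(h)); z=c["z_map"]
    P=np.stack([(u-c["cx"])/c["fx"]*z,(v-c["cy"])/c["fy"]*z,z],-1)
    W=P@R.from_quat(c["attitude"]).as_matrix().T+np.array(c["position"]); W[z==0]=np.nan
    return W
def save(c,n): cv2.imwrite("pics/"+n,cv2.cvtColor(c["frame"],cv2.COLOR_RGB2BGR))
E
python3 - <<'E'
from h import *
for n in ("scene","side"):
    c=shot(n); save(c,n+"0.png"); print(n,c["position"],c["attitude"],c["fx"],c["z_map"].min())
s=ctrl.get_state(); print(s["tool_pos"],s["eef_rot"],s["time"],s["ft_force"])
E
```

```text
pics
scene [1.26729859 0.71164767 0.77230591] [ 0.3601274   0.81241974 -0.41810408 -0.18833852] 374.4701545821085 0.0
side [-0.35867305 -0.7748858   0.94176762] [ 0.81878943 -0.34641548  0.18208376 -0.42003057] 452.431310680181 0.0
[5.74596288e-01 1.90562357e-05 2.30540533e-01] [ 7.07109755e-01  7.07103346e-01 -5.51999572e-04 -5.89333638e-04] 0.1 [-0.280679    0.01029109 -0.7104554 ]
```

View pics/scene0.png

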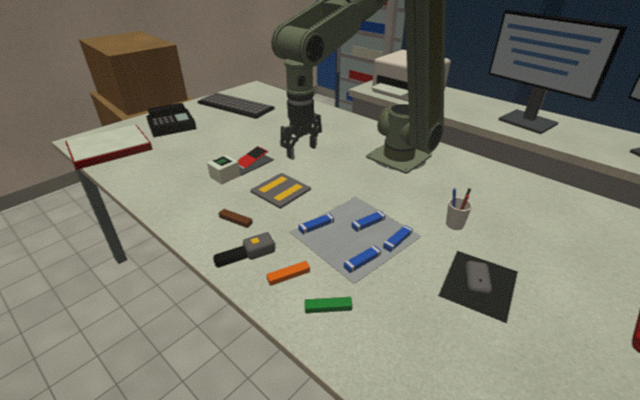

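View pics/side0.png

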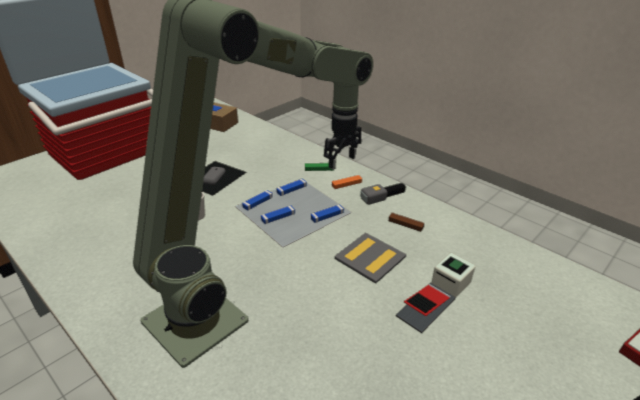

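Both views show four blue bars on the tray. In the scene view they are at (316,222), (368,220), (398,238) and (362,259). The look-alikes are brown (235,217), orange (288,272) and green (328,305), and the pot's pens and bin labels aren't bars. The board is at (281,189), and the treadle is at (253,158) in front of the clock.

```bash
cat >> h.py <<'E'
def blobs(c,kind,minpx=25,lo=(0.2,-0.6,0.0),hi=(1.0,0.6,0.15)):
    W=world(c); hsv=cv2.cvtColor(c["frame"],cv2.COLOR_RGB2HSV); H,S,V=[hsv[...,i].astype(int) for i in range(3)]
    m={"blue":(H>100)&(H<130)&(S>110)&(V>60),"yellow":(H>15)&(H<32)&(S>120)&(V>110),"red":((H<5)|(H>174))&(S>150)&(V>90)}[kind]
    m=m&np.all((W>lo)&(W<hi),-1)
    n,l,st,ce=cv2.connectedComponentsWithStats(m.astype(np.uint8)); out=[]
    for i in range(1,n):
        if st[i,4]<minpx: continue
        p=W[l==i]; zt=np.percentile(p[:,2],90); t=p[p[:,2]>zt-0.006]
        (cx,cy),(a,b),an=cv2.minAreaRect((t[:,:2]*1000).astype(np.float32))
        if a<b: a,b,an=b,a,an+90
        out.append((cx,cy,zt*1000,a,b,(an+90)%180-90,ce[i].round()))
    return out
def show(c,kinds=("blue","yellow","red")):
    for k in kinds:
        for o in blobs(c,k): print(k,"c=(%.0f,%.0f) z=%.0f  %.0fx%.0f ang=%.1f"%o[:6],o[6])
E
python3 - <<'E'
from h import *
for n in ("scene","side"):
    c=shot(n); print(n); show(c); W=world(c)
    pts={"scene":[(281,189),(222,165)],"side":[(428,302),(422,320),(370,257),(455,264)]}[n]
    for u,v in pts: print((u,v),(W[v,u]*1000).round())
    if n=="side": cv2.imwrite("pics/crop1.png",cv2.resize(cv2.cvtColor(c["frame"][150:340,230:480],cv2.COLOR_RGB2BGR),None,fx=3,fy=3,interpolation=cv2.INTER_CUBIC))
E
```

```text
scene
blue c=(459,184) z=26  87x30 ang=-13.2 [369. 220.]
blue c=(583,67) z=26  87x29 ang=-17.0 [317. 222.]
blue c=(516,169) z=25  20x7 ang=83.9 [354. 226.]
blue c=(465,300) z=26  92x30 ang=-1.2 [399. 236.]
blue c=(526,301) z=25  23x8 ang=83.5 [387. 246.]
blue c=(612,275) z=26  87x29 ang=-10.5 [363. 257.]
blue c=(670,265) z=25  25x6 ang=76.9 [347. 267.]
yellow c=(519,-215) z=14  123x37 ang=0.8 [272. 184.]
yellow c=(517,-135) z=15  123x36 ang=1.4 [287. 192.]
yellow c=(790,14) z=47  26x20 ang=51.7 [255. 240.]
red c=(459,-389) z=37  90x53 ang=-43.7 [248. 160.]
(281, 189) [ 523. -165.   13.]
(222, 165) [ 619. -378.   71.]
side
blue c=(613,269) z=29  87x34 ang=-10.6 [292. 186.]
blue c=(468,291) z=29  90x34 ang=-1.3 [258. 199.]
blue c=(460,177) z=29  88x36 ang=-18.6 [278. 214.]
blue c=(582,60) z=29  90x32 ang=-14.2 [328. 213.]
yellow c=(520,-136) z=17  124x35 ang=1.0 [359. 249.]
yellow c=(522,-216) z=17  121x33 ang=1.8 [380. 261.]
red c=(423,-413) z=49  69x43 ang=-89.8 [430. 298.]
(428, 302) [ 452. -422.   43.]
(422, 320) [ 417. -432.    8.]
(370, 257) [ 514. -182.   12.]
(455, 264) [ 603. -410.   71.]
```

View pics/crop1.png

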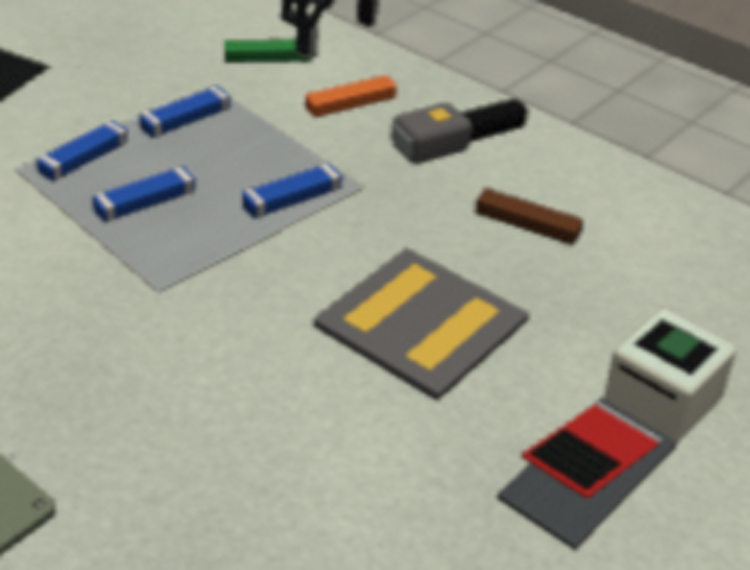

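The crop confirms four blue bars with white ends on the tray. The board has its two stripes, and the treadle's black pad faces the robot. Next I'll get the treadle geometry and check the wrist camera.

```bash
cat >> h.py <<'E'
def world(c):
    h,w=c["z_map"].shape; u,v=np.meshgrid(np.arange(w),np.arange(h)); z=c["z_map"]
    X,Y=(u-c["cx"])/c["fx"],(v-c["cy"])/c["fy"]
    if c.get("n")=="wrist":
        th=np.hypot(X,Y); k=np.where((th>1e-6)&(th<1.4),np.tan(np.minimum(th,1.4))/np.maximum(th,1e-6),1); X,Y=X*k,Y*k; z=np.where(th<1.3,z,0)
    P=np.stack([X*z,Y*z,z],-1)
    W=P@R.from_quat(c["attitude"]).as_matrix().T+np.array(c["position"]); W[z==0]=np.nan
    return W
def shot(name):
    c=dict(ctrl.camera(name)); c["n"]=name; return c
E
python3 - <<'E'
from h import *
c=shot("wrist"); save(c,"w0.png"); print(c["fx"],c["position"],R.from_quat(c["attitude"]).as_matrix().round(2).tolist()); show(c)
for n in ("side","scene"):
    c=shot(n); W=world(c); hsv=cv2.cvtColor(c["frame"],cv2.COLOR_RGB2HSV)
    box=np.all((W>(.36,-.5,.022))&(W<(.57,-.34,.08)),-1)
    p=W[box]; r=cv2.minAreaRect((p[:,:2]*1000).astype(np.float32)); print(n,"plate",r,p[:,2].min(),p[:,2].max())
    dk=box&(hsv[...,2]<60)&(W[...,2]>.03); q=W[dk]
    if len(q)>10: print("pad",cv2.minAreaRect((q[:,:2]*1000).astype(np.float32)),q.mean(0))
    # clock
    cl=W[np.all((W>(.5,-.5,.062))&(W<(.75,-.3,.09)),-1)]; print("clock",cv2.minAreaRect((cl[:,:2]*1000).astype(np.float32)))
E
```

```text
309.70691628693146 [0.57454929 0.07168635 0.37288115] [[1.0, 0.0, -0.0], [0.0, -0.96, -0.28], [-0.0, 0.28, -0.96]]
blue c=(404,194) z=26  26x4 ang=75.6 [177.  23.]
blue c=(459,179) z=27  91x30 ang=-14.9 [221.  29.]
blue c=(515,164) z=26  29x6 ang=74.8 [267.  37.]
blue c=(528,80) z=26  27x4 ang=74.3 [278. 109.]
blue c=(583,64) z=26  91x29 ang=-16.2 [327. 122.]
blue c=(638,48) z=26  27x4 ang=73.0 [376. 137.]
yellow c=(791,13) z=47  23x22 ang=-19.9 [498. 174.]
yellow c=(518,-136) z=15  121x31 ang=1.7 [278. 276.]
yellow c=(520,-216) z=14  120x32 ang=1.3 [283. 323.]
side plate ((485.80023193359375, -413.6097717285156), (168.10934448242188, 83.71766662597656), 0.2151736319065094) 0.022102299873587028 0.07314063153590622
pad ((483.30499267578125, -410.172607421875), (152.5009765625, 57.05355453491211), 0.5084618330001831) [ 0.44938789 -0.41151501  0.04750078]
clock ((598.8876342773438, -413.02899169921875), (95.26408386230469, 83.84677124023438), 0.1834752857685089)
scene plate ((484.8116760253906, -406.5381774902344), (172.62281799316406, 77.40631866455078), 2.3737056255340576) 0.02217305136646419 0.07112826963682006
pad ((435.13287353515625, -406.92962646484375), (54.74980545043945, 51.448246002197266), 4.602078437805176) [ 0.43554624 -0.40658619  0.04277452]
clock ((600.3215942382812, -408.78472900390625), (86.03509521484375, 91.87005615234375), 87.74535369873047)
```

View pics/w0.png

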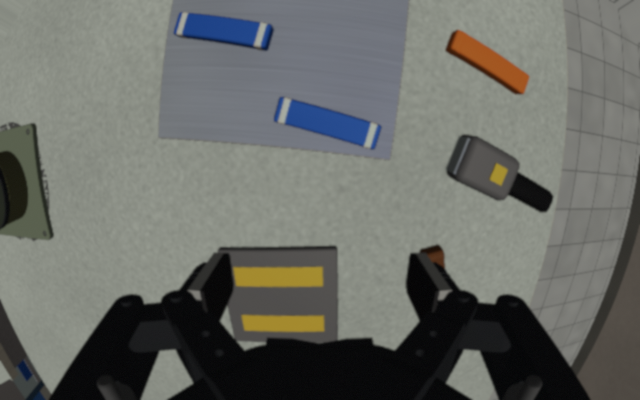

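The wrist view shows bars at (221,29) and (327,122), stripes at (278,276) and (283,323), the brown look-alike at (432,255) and the scanner at (490,165). The stripes measure 120x31 at 80 mm spacing, which matches the description. That puts the board at (519,-176), about 1.5°. The clock's near face at x≈555 puts the pad at (434,-409). I'll press the treadle now.

```bash
python3 -m crank '[{"translation":[-0.29,-0.1,0],"twist":[0,0,0]},{"translation":[-0.29,-0.1,0],"twist":[0,0,0]},{"translation":[-0.29,-0.1,0],"twist":[0,0,0]},{"translation":[-0.29,-0.1,0],"twist":[0,0,0]},{"translation":[-0.29,-0.1,0],"twist":[0,0,0]}]' 0 40
python3 -m crank '[{"translation":[-0.29,-0.1,0],"twist":[0,0,0]},{"translation":[-0.29,-0.1,0],"twist":[0,0,0]},{"translation":[-0.02,0,0.27],"twist":[0,0,0]},{"translation":[0,0,0.27],"twist":[0,0,0]},{"translation":[0,0,0.2],"twist":[0,0,0]}]'
```

```text
time: 0.98
tool_pos: [0.4742, -0.2918, 0.2315]
eef_rot: [0.707, 0.707, 0.0, 0.0]
ft_force: [1.1, -0.3, 0.1]
grip_width: -0.0003
grip_force: 0.0
time: 1.6
tool_pos: [0.4341, -0.4097, 0.081]
eef_rot: [0.707, 0.707, 0.0, -0.001]
ft_force: [0.2, -0.8, 0.2]
grip_width: 0.0001
grip_force: 0.0
```

```bash
python3 -m crank '[{"translation":[0,0,0.13],"twist":[0,0,0]},{"translation":[0,0,0.09],"twist":[0,0,0]},{"translation":[0,0,0.04],"twist":[0,0,0]},{"translation":[0,0,0.015],"twist":[0,0,0]},{"translation":[0,0,0],"twist":[0,0,0]}]'
```

```text
time: 2.22
tool_pos: [0.4336, -0.4097, 0.029]
eef_rot: [0.707, 0.707, -0.001, -0.001]
ft_force: [-5.5, 2.3, 8.7]
grip_width: 0.0001
grip_force: 4.2
```

```bash
python3 -m crank '[{"translation":[0,0,0.015],"twist":[0,0,0]},{"translation":[0,0,0.01],"twist":[0,0,0]},{"translation":[0,0,0],"twist":[0,0,0]},{"translation":[0,0,0],"twist":[0,0,0]},{"translation":[0,0,0],"twist":[0,0,0]}]'
python3 - <<'E'
from h import *
c=shot("wrist"); save(c,"w1.png"); W=world(c)
c=shot("side");W=world(c);p=W[np.all((W>(.38,-.5,.005))&(W<(.57,-.34,.05)),-1)]
E
```

```text
time: 2.85
tool_pos: [0.4336, -0.4098, 0.0246]
eef_rot: [0.707, 0.707, -0.001, -0.001]
ft_force: [-6.2, 1.6, 10.5]
grip_width: -0.0001
grip_force: 4.7
```

```bash
python3 -m crank '[{"translation":[0,0,0.01],"twist":[0,0,0]},{"translation":[0,0,0.005],"twist":[0,0,0]},{"translation":[0,0,0],"twist":[0,0,0]},{"translation":[0,0,0],"twist":[0,0,0]},{"translation":[0,0,0],"twist":[0,0,0]}]'
```

```text
time: 3.58
tool_pos: [0.4336, -0.4098, 0.024]
eef_rot: [0.707, 0.707, -0.001, -0.001]
ft_force: [-10.1, 4.5, 24.7]
grip_width: -0.0003
grip_force: 12.2
```

The stop is reached: force rises to 25 N with no more travel at z=24. I'll release and go to the first bar at (459,179).

```bash
python3 -m crank '[{"translation":[0,0,-0.1],"twist":[0,0,0]},{"translation":[0,0,-0.25],"twist":[0,0,0]},{"translation":[0,0,-0.3],"twist":[0,0,0]},{"translation":[0.29,0,0],"twist":[0,0,0]},{"translation":[0.29,0,0],"twist":[0,0,0]}]'
python3 -m crank '[{"translation":[0.3,0.02,0],"twist":[0,0,0]},{"translation":[0.3,0.02,0],"twist":[0,0,0]},{"translation":[0.3,0.02,0],"twist":[0,0,0]},{"translation":[0.3,0.02,0],"twist":[0,0,0]},{"translation":[0.3,0.02,0],"twist":[0,0,0]}]' 60
python3 -m crank '[{"translation":[0.3,0.02,0],"twist":[0,0,0]},{"translation":[0.3,0,0],"twist":[0,0,0]},{"translation":[0.26,0,0],"twist":[0,0,0]},{"translation":[0,0,0],"twist":[0,0,-0.11]},{"translation":[0,0,0],"twist":[0,0,-0.11]}]'
python3 -m crank '[{"translation":[0,0,0],"twist":[0,0,-0.11]},{"translation":[0,0,0],"twist":[0,0,-0.11]},{"translation":[0,0,0],"twist":[0,0,-0.11]},{"translation":[0,0,0],"twist":[0,0,-0.11]},{"translation":[0,0,0],"twist":[0,0,-0.11]}]'
cat >> h.py <<'E'
def plan(x,y,ang,z=None):
    """ang: direction of bar length in deg; prints shift in tool units and twist to get there"""
    s=ctrl.get_state(); M=R.from_quat(s["eef_rot"]).as_matrix(); p=np.array(s["tool_pos"])
    t=np.array([x/1000,y/1000,p[2] if z is None else z/1000]); psi=np.degrees(np.arctan2(M[1,1],M[0,1]))
    d=[((ang+90-psi+90+360*0)%180)-90]
    print("at",(p*1000).round(1),"psi %.1f"%psi,"q6 %.2f"%s["joint_positions"][5],"shift units",(M.T@(t-p)/0.2).round(3),"twist z units %.3f"%(-d[0]/90),"tilt",M[:,2].round(3),"grip",s["grip_width"],s["grip_force"],"t",s["time"])
E
python3 - <<'E'
from h import *
c=shot("wrist"); show(c); plan(459,179.5,-15); save(c,"w2.png")
show(shot("scene"))
E
```

```text
time: 4.2
tool_pos: [0.4354, -0.2933, 0.1514]
eef_rot: [0.708, 0.706, 0.0, 0.001]
ft_force: [0.4, 1.4, -0.6]
grip_width: -0.0002
grip_force: 0.0
time: 4.82
tool_pos: [0.4552, 0.0079, 0.1508]
eef_rot: [0.707, 0.707, 0.001, 0.001]
ft_force: [0.4, -0.7, 0.6]
grip_width: 0.0599
grip_force: 0.0
time: 5.45
tool_pos: [0.4589, 0.1791, 0.1504]
eef_rot: [0.572, 0.82, 0.0, 0.0]
ft_force: [-0.1, -1.0, -0.1]
grip_width: 0.06
grip_force: 0.0
time: 6.08
tool_pos: [0.4591, 0.1781, 0.1505]
eef_rot: [0.177, 0.984, 0.0, 0.0]
ft_force: [0.1, 0.4, 0.5]
grip_width: 0.0603
grip_force: 0.0
blue c=(409,297) z=26  29x5 ang=89.8 [424. 101.]
blue c=(467,297) z=26  92x30 ang=-0.6 [441. 158.]
blue c=(404,195) z=26  28x5 ang=75.5 [315. 131.]
blue c=(459,180) z=26  92x29 ang=-14.9 [321. 193.]
blue c=(523,296) z=26  27x4 ang=87.3 [455. 215.]
blue c=(555,282) z=26  28x6 ang=79.5 [447. 248.]
blue c=(514,165) z=26  27x4 ang=75.1 [326. 253.]
blue c=(591,275) z=26  48x29 ang=-9.8 [448. 275.]
blue c=(531,89) z=26  8x6 ang=89.6 [263. 289.]
blue c=(571,69) z=26  65x27 ang=-15.7 [263. 321.]
yellow c=(496,-137) z=14  76x34 ang=1.4 [105. 299.]
yellow c=(511,-217) z=14  102x34 ang=1.6 [ 80. 316.]
red c=(465,-394) z=38  84x48 ang=-51.9 [ 20. 323.]
at [459.1 178.1 150.5] psi 69.8 q6 -0.87 shift units [0.003 0.006 0.   ] twist z units -0.058 tilt [ 0.  0. -1.] grip 0.05989433299553917 0.0 t 6.125
blue c=(458,184) z=26  87x30 ang=-15.4 [369. 220.]
blue c=(583,68) z=26  85x31 ang=-14.9 [317. 222.]
blue c=(465,301) z=26  89x29 ang=-0.2 [399. 236.]
blue c=(526,301) z=25  25x9 ang=-84.9 [387. 247.]
blue c=(612,276) z=26  90x29 ang=-10.2 [363. 257.]
blue c=(670,265) z=25  26x5 ang=71.5 [347. 267.]
yellow c=(518,-214) z=15  122x38 ang=3.2 [272. 184.]
yellow c=(518,-135) z=15  121x37 ang=1.2 [287. 192.]
yellow c=(790,15) z=47  23x22 ang=70.4 [254. 240.]
red c=(459,-388) z=38  87x54 ang=-45.3 [248. 160.]
```

Wrist and scene agree. I'll descend to TCP z=7 and grip.

```bash
python3 -m crank '[{"translation":[0.003,0.008,0.2],"twist":[0,0,-0.058]},{"translation":[0,0,0.28],"twist":[0,0,0]},{"translation":[0,0,0.16],"twist":[0,0,0]},{"translation":[0,0,0.077],"twist":[0,0,0]},{"translation":[0,0,0],"twist":[0,0,0]}]'
python3 -m crank '[{"translation":[0,0,0],"twist":[0,0,0]},{"translation":[0,0,0],"twist":[0,0,0]},{"translation":[0,0,0],"twist":[0,0,0]},{"translation":[0,0,0],"twist":[0,0,0]},{"translation":[0,0,0],"twist":[0,0,0]}]' 15 60
python3 -m crank '[{"translation":[0,0,-0.1],"twist":[0,0,0]},{"translation":[0,0,-0.2],"twist":[0,0,0]},{"translation":[0,0,-0.3],"twist":[0,0,0]},{"translation":[0,0,-0.12],"twist":[0,0,0]},{"translation":[0,0,0],"twist":[0,0,0]}]'
python3 - <<'E'
from h import *
c=shot("wrist"); show(c); plan(518,-136,1.5,150); save(c,"w3.png")
E
```

```text
time: 6.8
tool_pos: [0.4584, 0.1795, 0.006]
eef_rot: [0.136, 0.991, -0.001, -0.001]
ft_force: [0.1, -1.0, 0.3]
grip_width: 0.06
grip_force: 0.0
time: 7.42
tool_pos: [0.46, 0.1801, 0.0082]
eef_rot: [0.135, 0.991, 0.001, 0.001]
ft_force: [-0.1, 0.5, 7.7]
grip_width: 0.0286
grip_force: 60.7
time: 8.05
tool_pos: [0.46, 0.1801, 0.1528]
eef_rot: [0.135, 0.991, 0.001, 0.002]
ft_force: [0.2, -0.8, -1.4]
grip_width: 0.0287
grip_force: 59.8
blue c=(409,297) z=26  29x5 ang=88.8 [428. 109.]
blue c=(467,297) z=26  92x30 ang=-0.9 [439. 167.]
blue c=(523,295) z=26  27x4 ang=89.9 [448. 225.]
blue c=(555,281) z=26  28x6 ang=79.3 [438. 256.]
blue c=(581,277) z=26  29x29 ang=80.3 [438. 276.]
blue c=(526,75) z=26  16x6 ang=72.7 [237. 281.]
blue c=(652,275) z=26  12x9 ang=36.1 [440. 327.]
yellow c=(519,-136) z=14  121x34 ang=1.7 [101. 294.]
yellow c=(521,-216) z=14  120x34 ang=0.7 [ 70. 301.]
red c=(490,-399) z=34  75x34 ang=-61.6 [  9. 303.]
at [458.8 179.6 151.1] psi 74.5 q6 -0.95 shift units [-0.707 -1.442  0.005] twist z units -0.189 tilt [ 0.001  0.    -1.   ] grip 0.028459792706837985 59.846413135528564 t 8.1
```

View pics/w3.png

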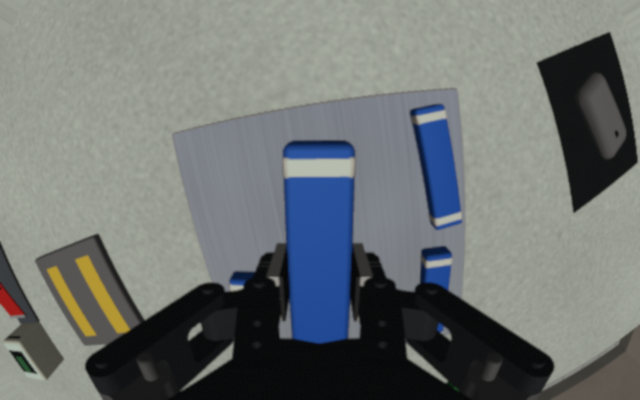

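The bar is held squarely at (320,240). Now carry it to place1.

```bash
python3 -m crank '[{"translation":[-0.118,-0.24,0],"twist":[0,0,0]},{"translation":[-0.118,-0.24,0],"twist":[0,0,0]},{"translation":[-0.118,-0.24,0],"twist":[0,0,0]},{"translation":[-0.118,-0.24,0],"twist":[0,0,0]},{"translation":[-0.118,-0.24,0],"twist":[0,0,0]}]'
python3 -m crank '[{"translation":[-0.118,-0.24,0],"twist":[0,0,0]},{"translation":[0,0,0],"twist":[0,0,-0.095]},{"translation":[0,0,0.1],"twist":[0,0,-0.095]},{"translation":[0,0,0.2],"twist":[0,0,0]},{"translation":[0,0,0],"twist":[0,0,0]}]'
cat >> h.py <<'E'
def held(c):
    "bar in hand: blue near the tool"
    p=np.array(ctrl.get_state()["tool_pos"]); 
    for o in blobs(c,"blue",200,(p[0]-.09,p[1]-.09,p[2]-.012),(p[0]+.09,p[1]+.09,p[2]+.03)): print("held c=(%.0f,%.0f) z=%.0f  %.0fx%.0f ang=%.1f"%o[:6])
E
python3 - <<'E'
from h import *
c=shot("wrist"); held(c); show(shot("scene")); plan(518,-136,1.5,19)
E
```

```text
time: 8.72
tool_pos: [0.5075, -0.0846, 0.1486]
eef_rot: [0.135, 0.991, 0.0, -0.002]
ft_force: [0.5, 0.9, -0.9]
grip_width: 0.0288
grip_force: 59.9
time: 9.35
tool_pos: [0.515, -0.1347, 0.0866]
eef_rot: [-0.014, 1.0, 0.002, -0.005]
ft_force: [0.2, 0.4, -0.6]
grip_width: 0.0284
grip_force: 59.9
held c=(458,-137) z=105  29x6 ang=-87.4
held c=(513,-135) z=105  88x30 ang=2.2
blue c=(533,-129) z=106  55x31 ang=16.6 [284. 173.]
blue c=(582,68) z=26  86x31 ang=-17.5 [317. 222.]
blue c=(466,300) z=26  89x29 ang=-0.8 [399. 236.]
blue c=(526,301) z=24  24x7 ang=-83.5 [387. 247.]
blue c=(612,275) z=26  87x30 ang=-9.2 [363. 257.]
blue c=(670,265) z=25  23x6 ang=83.4 [347. 267.]
yellow c=(541,-181) z=15  104x75 ang=-87.4 [268. 186.]
yellow c=(518,-135) z=14  122x37 ang=3.9 [287. 192.]
yellow c=(789,14) z=47  25x22 ang=68.3 [255. 240.]
red c=(445,-399) z=38  80x63 ang=-4.9 [248. 160.]
at [ 518.2 -135.5   90.2] psi 91.6 q6 -1.88 shift units [ 0.001 -0.003  0.356] twist z units 0.001 tilt [-0.002  0.001 -1.   ] grip 0.028696102571129183 59.93891000747681 t 9.45
```

```bash
python3 -m crank '[{"translation":[0,0,0.15],"twist":[0,0,0]},{"translation":[0,0,0.13],"twist":[0,0,0]},{"translation":[0,0,0.06],"twist":[0,0,0]},{"translation":[0,0,0.01],"twist":[0,0,0]},{"translation":[0,0,0],"twist":[0,0,0]}]'
```

```text
time: 10.07
tool_pos: [0.5195, -0.1358, 0.0219]
eef_rot: [-0.014, 1.0, -0.0, 0.001]
ft_force: [0.0, -0.4, -1.1]
grip_width: 0.0287
grip_force: 60.0
```

```bash
python3 -m crank '[{"translation":[0,0,0.01],"twist":[0,0,0]},{"translation":[0,0,0.005],"twist":[0,0,0]},{"translation":[0,0,0],"twist":[0,0,0]},{"translation":[0,0,0],"twist":[0,0,0]},{"translation":[0,0,0],"twist":[0,0,0]}]'
python3 -m crank '[{"translation":[0,0,0],"twist":[0,0,0]},{"translation":[0,0,0],"twist":[0,0,0]},{"translation":[0,0,0],"twist":[0,0,0]},{"translation":[0,0,0],"twist":[0,0,0]},{"translation":[0,0,-0.1],"twist":[0,0,0]}]' 52
python3 -m crank '[{"translation":[0,0,-0.3],"twist":[0,0,0]},{"translation":[0,0,-0.25],"twist":[0,0,0]},{"translation":[0,0,0],"twist":[0,0,0]},{"translation":[0,0,0],"twist":[0,0,0]},{"translation":[0,0,0],"twist":[0,0,0]}]'
python3 - <<'E'
from h import *
c=shot("wrist"); show(c);show(shot("scene"),("blue",)); plan(583,64.5,-16,150); save(c,"w4.png")
E
```

```text
time: 10.7
tool_pos: [0.5189, -0.1357, 0.0182]
eef_rot: [-0.014, 1.0, -0.0, 0.0]
ft_force: [0.3, 0.3, 3.2]
grip_width: 0.0284
grip_force: 60.2
time: 11.32
tool_pos: [0.5174, -0.1353, 0.0369]
eef_rot: [-0.014, 1.0, 0.001, -0.002]
ft_force: [-0.3, 0.2, -0.2]
grip_width: 0.0525
grip_force: 0.0
time: 11.95
tool_pos: [0.5175, -0.1354, 0.1462]
eef_rot: [-0.014, 1.0, 0.0, -0.002]
ft_force: [-0.6, 0.1, -0.0]
grip_width: 0.0525
grip_force: 0.0
blue c=(461,-137) z=36  28x5 ang=-88.3 [318. 134.]
blue c=(466,293) z=27  91x32 ang=3.6 [633. 174.]
blue c=(519,-136) z=36  92x29 ang=2.5 [319. 199.]
blue c=(528,78) z=26  28x5 ang=74.5 [520. 213.]
blue c=(583,62) z=26  91x31 ang=-15.9 [499. 259.]
blue c=(555,280) z=26  25x5 ang=79.4 [616. 233.]
blue c=(612,269) z=26  90x29 ang=-10.3 [601. 270.]
blue c=(575,-133) z=36  28x4 ang=-88.0 [319. 261.]
yellow c=(521,-216) z=15  121x31 ang=1.6 [233. 191.]
red c=(427,-408) z=46  68x51 ang=89.9 [ 70. 160.]
blue c=(517,-131) z=36  85x29 ang=2.0 [289. 188.]
blue c=(583,68) z=26  84x29 ang=-15.6 [317. 222.]
blue c=(466,301) z=26  90x28 ang=0.1 [399. 236.]
blue c=(525,300) z=25  25x6 ang=89.0 [387. 247.]
blue c=(611,275) z=26  90x30 ang=-10.0 [363. 257.]
blue c=(669,265) z=25  25x4 ang=76.7 [347. 267.]
at [ 517.8 -135.4  146.5] psi 91.6 q6 -1.88 shift units [-0.354  0.99  -0.018] twist z units 0.196 tilt [-0.003  0.001 -1.   ] grip 0.05196222295492817 0.0 t 12.05
```

The first bar is on place1 at (519,-136), top at z=36. Next is the bar at (583,65).

```bash
python3 -m crank '[{"translation":[-0.09,0.25,0],"twist":[0,0,0]},{"translation":[-0.09,0.25,0],"twist":[0,0,0]},{"translation":[-0.09,0.25,0],"twist":[0,0,0]},{"translation":[-0.085,0.24,0],"twist":[0,0,0]},{"translation":[0,0,0],"twist":[0,0,0.098]}]' 60
python3 -m crank '[{"translation":[0,0,0],"twist":[0,0,0.098]},{"translation":[0,0,0],"twist":[0,0,0]},{"translation":[0,0,0],"twist":[0,0,0]},{"translation":[0,0,0],"twist":[0,0,0]},{"translation":[0,0,0],"twist":[0,0,0]}]'
python3 - <<'E'
from h import *
c=shot("wrist"); show(c,("blue",)); plan(583,64.5,-16,8.5)
E
```

```text
time: 12.68
tool_pos: [0.5846, 0.0677, 0.1467]
eef_rot: [0.063, 0.998, 0.0, -0.001]
ft_force: [0.1, -0.1, 0.2]
grip_width: 0.0598
grip_force: 0.0
time: 13.3
tool_pos: [0.584, 0.0641, 0.148]
eef_rot: [0.139, 0.99, 0.0, 0.0]
ft_force: [0.1, 0.0, 0.3]
grip_width: 0.0602
grip_force: 0.0
blue c=(476,296) z=27  72x30 ang=-0.4 [515.  33.]
blue c=(524,295) z=26  28x5 ang=89.7 [526.  79.]
blue c=(555,280) z=26  28x5 ang=77.5 [522. 112.]
blue c=(612,271) z=26  92x31 ang=-10.1 [521. 168.]
blue c=(528,79) z=26  28x5 ang=73.9 [318. 131.]
blue c=(461,-136) z=36  29x5 ang=-87.9 [ 93. 140.]
blue c=(583,63) z=26  91x29 ang=-15.5 [318. 193.]
blue c=(518,-134) z=36  91x31 ang=2.1 [112. 192.]
blue c=(668,261) z=26  28x4 ang=80.4 [518. 222.]
blue c=(576,-132) z=36  29x5 ang=-87.2 [134. 243.]
blue c=(637,48) z=26  27x4 ang=74.8 [318. 254.]
at [584.   64.1 148. ] psi 74.0 q6 -1.20 shift units [0.005 0.    0.697] twist z units -0.000 tilt [ 0.  0. -1.] grip 0.05984796406963694 0.0 t 13.35
```

```bash
python3 -m crank '[{"translation":[0.004,0,0.2],"twist":[0,0,0]},{"translation":[0,0,0.27],"twist":[0,0,0]},{"translation":[0,0,0.16],"twist":[0,0,0]},{"translation":[0,0,0.067],"twist":[0,0,0]},{"translation":[0,0,0],"twist":[0,0,0]}]'
python3 -m crank '[{"translation":[0,0,0],"twist":[0,0,0]},{"translation":[0,0,0],"twist":[0,0,0]},{"translation":[0,0,0],"twist":[0,0,0]},{"translation":[0,0,0],"twist":[0,0,0]},{"translation":[0,0,0],"twist":[0,0,0]}]' 15 60
python3 -m crank '[{"translation":[0,0,-0.1],"twist":[0,0,0]},{"translation":[0,0,-0.2],"twist":[0,0,0]},{"translation":[0,0,-0.3],"twist":[0,0,0]},{"translation":[0,0,-0.1],"twist":[0,0,0]},{"translation":[0,0,0],"twist":[0,0,0]}]'
python3 - <<'E'
from h import *
c=shot("wrist"); held(c); plan(520,-216,1.5,150)
E
```

```text
time: 13.98
tool_pos: [0.5833, 0.0645, 0.0083]
eef_rot: [0.139, 0.99, -0.0, -0.0]
ft_force: [-0.0, 0.2, 0.4]
grip_width: 0.06
grip_force: 0.0
time: 14.6
tool_pos: [0.5845, 0.0646, 0.0104]
eef_rot: [0.139, 0.99, 0.0, 0.002]
ft_force: [-0.9, -0.6, 6.5]
grip_width: 0.0285
grip_force: 61.7
time: 15.22
tool_pos: [0.5842, 0.0646, 0.1507]
eef_rot: [0.139, 0.99, 0.001, 0.002]
ft_force: [-0.4, 1.1, -1.6]
grip_width: 0.0284
grip_force: 60.9
held c=(529,81) z=166  29x6 ang=74.2
held c=(582,65) z=166  90x30 ang=-16.0
at [583.   64.5 148.8] psi 74.0 q6 -1.20 shift units [-0.084 -1.435 -0.006] twist z units -0.195 tilt [ 0.001  0.    -1.   ] grip 0.028516014066386697 60.92663884162903 t 15.275
```

```bash
python3 -m crank '[{"translation":[-0.017,-0.287,0],"twist":[0,0,0]},{"translation":[-0.017,-0.287,0],"twist":[0,0,0]},{"translation":[-0.017,-0.287,0],"twist":[0,0,0]},{"translation":[-0.017,-0.287,0],"twist":[0,0,0]},{"translation":[-0.016,-0.287,0],"twist":[0,0,0]}]'
python3 -m crank '[{"translation":[0,0,0],"twist":[0,0,-0.098]},{"translation":[0,0,0.1],"twist":[0,0,-0.098]},{"translation":[0,0,0.2],"twist":[0,0,0]},{"translation":[0,0,0],"twist":[0,0,0]},{"translation":[0,0,0],"twist":[0,0,0]}]'
python3 - <<'E'
from h import *
c=shot("wrist"); held(c); show(c); plan(520,-216,1.5,21)
E
```

```text
time: 15.9
tool_pos: [0.5185, -0.2172, 0.1464]
eef_rot: [0.139, 0.99, 0.001, -0.002]
ft_force: [1.3, -0.2, -0.5]
grip_width: 0.0284
grip_force: 60.9
time: 16.52
tool_pos: [0.5203, -0.216, 0.0885]
eef_rot: [-0.014, 1.0, 0.0, -0.0]
ft_force: [0.5, -1.1, -0.2]
grip_width: 0.0282
grip_force: 60.9
held c=(462,-217) z=104  29x6 ang=-88.3
held c=(519,-216) z=104  90x30 ang=1.3
blue c=(461,-138) z=36  30x6 ang=-87.8 [436. 142.]
blue c=(462,-217) z=104  29x6 ang=-88.3 [319. 149.]
blue c=(519,-136) z=36  93x30 ang=2.5 [429. 218.]
blue c=(519,-216) z=104  90x30 ang=1.3 [319. 255.]
blue c=(648,251) z=26  12x6 ang=12.4 [638. 304.]
yellow c=(463,-217) z=15  29x4 ang=-88.4 [318. 135.]
yellow c=(526,-150) z=17  105x2 ang=2.1 [404. 224.]
red c=(411,-399) z=47  81x39 ang=56.8 [ 88. 163.]
at [ 520.9 -216.2   89.3] psi 91.6 q6 -2.01 shift units [0.005 0.001 0.341] twist z units 0.001 tilt [ 0.001 -0.001 -1.   ] grip 0.02824248224661501 60.900975465774536 t 16.575
```

```bash
python3 -m crank '[{"translation":[0.003,0,0.15],"twist":[0,0,0]},{"translation":[0,0,0.13],"twist":[0,0,0]},{"translation":[0,0,0.05],"twist":[0,0,0]},{"translation":[0,0,0.013],"twist":[0,0,0]},{"translation":[0,0,0.005],"twist":[0,0,0]}]'
python3 -m crank '[{"translation":[0,0,0],"twist":[0,0,0]},{"translation":[0,0,0],"twist":[0,0,0]},{"translation":[0,0,0],"twist":[0,0,0]},{"translation":[0,0,0],"twist":[0,0,0]},{"translation":[0,0,0],"twist":[0,0,0]}]'
```

```text
time: 17.2
tool_pos: [0.5202, -0.2162, 0.0204]
eef_rot: [-0.014, 1.0, -0.0, 0.001]
ft_force: [-2.4, 0.9, 7.7]
grip_width: 0.0284
grip_force: 62.0
time: 17.82
tool_pos: [0.5202, -0.2162, 0.0204]
eef_rot: [-0.014, 1.0, -0.0, 0.001]
ft_force: [-1.7, 0.5, 7.3]
grip_width: 0.0281
grip_force: 61.7
```

Contact. Release, rise, and head for the bar at (467,297).

```bash
python3 -m crank '[{"translation":[0,0,0],"twist":[0,0,0]},{"translation":[0,0,0],"twist":[0,0,0]},{"translation":[0,0,0],"twist":[0,0,0]},{"translation":[0,0,0],"twist":[0,0,0]},{"translation":[0,0,-0.1],"twist":[0,0,0]}]' 52
python3 -m crank '[{"translation":[0,0,-0.3],"twist":[0,0,0]},{"translation":[0,0,-0.25],"twist":[0,0,0]},{"translation":[0,0,0],"twist":[0,0,0]},{"translation":[0,0,0],"twist":[0,0,0]},{"translation":[0,0,0],"twist":[0,0,0]}]'
python3 - <<'E'
from h import *
c=shot("wrist"); show(c); show(shot("scene"),("blue",)); plan(467,297,-0.7,150); plan(612,271,-10.3,150)
E
```

```text
time: 18.45
tool_pos: [0.5184, -0.2155, 0.0378]
eef_rot: [-0.014, 1.0, 0.001, -0.002]
ft_force: [0.3, -0.5, 0.5]
grip_width: 0.0519
grip_force: 0.0
time: 19.08
tool_pos: [0.5186, -0.2155, 0.1472]
eef_rot: [-0.014, 1.0, 0.001, -0.002]
ft_force: [-0.0, 0.4, -0.1]
grip_width: 0.0521
grip_force: 0.0
blue c=(462,-218) z=36  28x5 ang=-88.5 [318. 134.]
blue c=(461,-138) z=36  29x5 ang=-86.6 [411. 138.]
blue c=(520,-216) z=36  92x29 ang=1.5 [318. 198.]
blue c=(519,-136) z=36  92x30 ang=2.1 [407. 200.]
blue c=(611,268) z=27  90x29 ang=-10.5 [626. 264.]
blue c=(575,-127) z=36  14x4 ang=87.1 [411. 261.]
blue c=(576,-214) z=36  28x4 ang=-89.3 [318. 261.]
yellow c=(533,-150) z=18  69x2 ang=1.7 [387. 213.]
red c=(423,-408) z=47  68x44 ang=89.9 [125. 155.]
blue c=(519,-210) z=36  84x30 ang=2.5 [274. 180.]
blue c=(518,-133) z=36  86x33 ang=3.5 [289. 188.]
blue c=(465,301) z=26  88x29 ang=0.0 [399. 236.]
blue c=(525,300) z=25  25x9 ang=-89.8 [387. 247.]
blue c=(612,275) z=26  89x29 ang=-10.8 [363. 257.]
blue c=(670,265) z=25  29x7 ang=72.0 [347. 267.]
at [ 518.8 -215.7  147.4] psi 91.6 q6 -2.01 shift units [ 0.187  2.57  -0.009] twist z units 0.026 tilt [-0.003  0.001 -1.   ] grip 0.05159706642861721 0.0 t 19.175
at [ 518.8 -215.7  147.4] psi 91.6 q6 -2.01 shift units [-0.534  2.419 -0.011] twist z units 0.132 tilt [-0.003  0.001 -1.   ] grip 0.05159706642861721 0.0 t 19.175
```

```bash
python3 -m crank '[{"translation":[0.021,0.286,0],"twist":[0,0,0]},{"translation":[0.021,0.286,0],"twist":[0,0,0]},{"translation":[0.021,0.286,0],"twist":[0,0,0]},{"translation":[0.021,0.286,0],"twist":[0,0,0]},{"translation":[0.021,0.286,0],"twist":[0,0,0]}]' 60
python3 -m crank '[{"translation":[0.021,0.286,0],"twist":[0,0,0]},{"translation":[0.021,0.286,0],"twist":[0,0,0]},{"translation":[0.021,0.286,0],"twist":[0,0,0]},{"translation":[0.021,0.282,0],"twist":[0,0,0.026]},{"translation":[0,0,0],"twist":[0,0,0]}]'
python3 - <<'E'
from h import *
c=shot("wrist"); show(c,("blue",)); plan(467,297,-0.7,9.5)
c=shot("scene"); W=world(c); p=W[205:230,448:470].reshape(-1,3); p=p[p[:,2]>.04]; print("pot",np.nanmin(p,0),np.nanmax(p,0))
E
```

```text
time: 19.8
tool_pos: [0.4899, 0.071, 0.1482]
eef_rot: [-0.014, 1.0, -0.0, -0.0]
ft_force: [0.2, -0.6, -0.3]
grip_width: 0.0602
grip_force: 0.0
time: 20.42
tool_pos: [0.4665, 0.3, 0.1479]
eef_rot: [0.004, 1.0, 0.0, -0.0]
ft_force: [0.0, -1.4, -0.2]
grip_width: 0.0599
grip_force: 0.0
blue c=(410,298) z=26  28x4 ang=89.4 [316. 132.]
blue c=(467,297) z=26  91x29 ang=-0.3 [316. 194.]
blue c=(461,-132) z=35  20x5 ang=-89.3 [  4. 199.]
blue c=(518,-134) z=36  91x32 ang=1.7 [ 13. 238.]
blue c=(523,297) z=26  27x3 ang=-89.3 [316. 255.]
blue c=(555,282) z=26  28x6 ang=78.6 [302. 282.]
blue c=(598,274) z=26  64x29 ang=-10.1 [296. 316.]
at [466.5 297.9 147.8] psi 89.5 q6 -1.01 shift units [-0.004 -0.004  0.692] twist z units 0.002 tilt [-0.001 -0.001 -1.   ] grip 0.0596132233168737 0.0 t 20.475
pot [0.23689645 0.3627632  0.04202114] [0.30944196 0.42654684 0.09688189]
```

```bash
python3 -m crank '[{"translation":[0,-0.004,0.2],"twist":[0,0,0]},{"translation":[0,0,0.27],"twist":[0,0,0]},{"translation":[0,0,0.16],"twist":[0,0,0]},{"translation":[0,0,0.062],"twist":[0,0,0]},{"translation":[0,0,0],"twist":[0,0,0]}]'
python3 -m crank '[{"translation":[0,0,0],"twist":[0,0,0]},{"translation":[0,0,0],"twist":[0,0,0]},{"translation":[0,0,0],"twist":[0,0,0]},{"translation":[0,0,0],"twist":[0,0,0]},{"translation":[0,0,0],"twist":[0,0,0]}]' 15 60
python3 -m crank '[{"translation":[0,0,-0.1],"twist":[0,0,0]},{"translation":[0,0,-0.2],"twist":[0,0,0]},{"translation":[0,0,-0.3],"twist":[0,0,0]},{"translation":[0,0,-0.1],"twist":[0,0,0]},{"translation":[0,0,0],"twist":[0,0,0]}]'
python3 - <<'E'
from h import *
c=shot("wrist"); held(c); plan(559,-175,91.5,150)
E
```

```text
time: 21.15
tool_pos: [0.4674, 0.295, 0.0103]
eef_rot: [0.007, 1.0, -0.0, -0.0]
ft_force: [-0.2, 0.2, -0.6]
grip_width: 0.0604
grip_force: 0.0
time: 21.78
tool_pos: [0.4683, 0.2965, 0.0123]
eef_rot: [0.006, 1.0, 0.001, 0.002]
ft_force: [0.1, -0.7, 6.3]
grip_width: 0.0284
grip_force: 61.3
time: 22.4
tool_pos: [0.4681, 0.2965, 0.1527]
eef_rot: [0.006, 1.0, 0.001, 0.002]
ft_force: [-0.7, 0.4, -1.7]
grip_width: 0.0284
grip_force: 60.4
held c=(409,297) z=166  29x6 ang=89.3
held c=(467,297) z=166  93x30 ang=-0.5
at [467.1 295.9 150.9] psi 89.3 q6 -1.01 shift units [-0.489 -2.349  0.003] twist z units 0.975 tilt [ 0.001  0.001 -1.   ] grip 0.028389942662277512 60.40807843208313 t 22.45
```

```bash
python3 -m crank '[{"translation":[-0.061,-0.294,0],"twist":[0,0,0]},{"translation":[-0.061,-0.294,0],"twist":[0,0,0]},{"translation":[-0.061,-0.294,0],"twist":[0,0,0]},{"translation":[-0.061,-0.294,0],"twist":[0,0,0]},{"translation":[-0.061,-0.294,0],"twist":[0,0,0]}]'
python3 -m crank '[{"translation":[-0.061,-0.294,0],"twist":[0,0,0]},{"translation":[-0.061,-0.294,0],"twist":[0,0,0]},{"translation":[-0.061,-0.294,0],"twist":[0,0,0]},{"translation":[0,0,0],"twist":[0,0,0.11]},{"translation":[0,0,0],"twist":[0,0,0.11]}]'
python3 -m crank '[{"translation":[0,0,0],"twist":[0,0,0.11]},{"translation":[0,0,0],"twist":[0,0,0.11]},{"translation":[0,0,0],"twist":[0,0,0.11]},{"translation":[0,0,0],"twist":[0,0,0.11]},{"translation":[0,0,0],"twist":[0,0,0.11]}]'
python3 -m crank '[{"translation":[0,0,0],"twist":[0,0,0.11]},{"translation":[0,0,0],"twist":[0,0,0.095]},{"translation":[0,0,0],"twist":[0,0,0]},{"translation":[0,0,0],"twist":[0,0,0]},{"translation":[0,0,0],"twist":[0,0,0]}]'
python3 - <<'E'
from h import *
c=shot("wrist"); held(c); show(c); plan(559,-175,91.5,46); show(shot("scene"),("blue",)); save(c,"w5.png")
E
```

```text
time: 23.08
tool_pos: [0.5235, -0.0006, 0.1486]
eef_rot: [0.006, 1.0, 0.0, -0.002]
ft_force: [0.9, 0.7, -0.3]
grip_width: 0.0284
grip_force: 60.4
time: 23.7
tool_pos: [0.5576, -0.1764, 0.1479]
eef_rot: [0.182, 0.983, 0.0, -0.002]
ft_force: [-0.2, 0.6, -0.7]
grip_width: 0.0284
grip_force: 60.4
time: 24.32
tool_pos: [0.5577, -0.1752, 0.1482]
eef_rot: [0.576, 0.817, -0.001, -0.002]
ft_force: [0.1, 0.2, -1.1]
grip_width: 0.0283
grip_force: 60.4
time: 24.95
tool_pos: [0.5587, -0.1756, 0.1501]
eef_rot: [0.697, 0.717, -0.0, -0.0]
ft_force: [-0.8, 0.4, -1.7]
grip_width: 0.0285
grip_force: 60.4
held c=(557,-117) z=164  29x6 ang=1.8
held c=(555,-174) z=164  92x36 ang=-88.7
blue c=(518,-134) z=36  93x32 ang=6.0 [258. 150.]
blue c=(462,-138) z=36  28x5 ang=-87.2 [209. 154.]
blue c=(463,-216) z=36  29x5 ang=89.7 [216. 238.]
blue c=(502,-216) z=36  56x30 ang=2.0 [255. 237.]
yellow c=(791,13) z=47  24x23 ang=71.0 [559.  26.]
red c=(443,-378) z=42  16x7 ang=-4.6 [216. 363.]
at [ 558.8 -175.6  150.3] psi 1.6 q6 -0.35 shift units [0.003 0.001 0.521] twist z units 0.001 tilt [-0.  0. -1.] grip 0.028594593636044593 60.414994955062866 t 25.0
blue c=(520,-210) z=36  85x29 ang=0.8 [274. 180.]
blue c=(518,-133) z=36  88x30 ang=2.5 [289. 188.]
blue c=(611,275) z=26  89x29 ang=-10.2 [363. 257.]
blue c=(669,265) z=25  26x7 ang=72.0 [347. 267.]
```

View pics/w5.png

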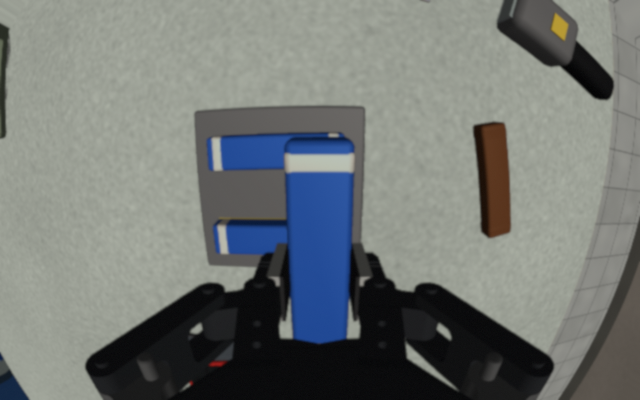

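The held bar (320,240) lies square across the two placed ones. Lower it.

```bash
python3 -m crank '[{"translation":[0,0,0.2],"twist":[0,0,0]},{"translation":[0,0,0.2],"twist":[0,0,0]},{"translation":[0,0,0.1],"twist":[0,0,0]},{"translation":[0,0,0.022],"twist":[0,0,0]},{"translation":[0,0,0],"twist":[0,0,0]}]'
python3 -m crank '[{"translation":[0,0,0.005],"twist":[0,0,0]},{"translation":[0,0,0.003],"twist":[0,0,0]},{"translation":[0,0,0],"twist":[0,0,0]},{"translation":[0,0,0],"twist":[0,0,0]},{"translation":[0,0,0],"twist":[0,0,0]}]'
```

```text
time: 25.68
tool_pos: [0.5594, -0.1758, 0.0466]
eef_rot: [0.698, 0.717, 0.0, 0.0]
ft_force: [0.5, 0.4, -0.2]
grip_width: 0.0278
grip_force: 60.4
time: 26.3
tool_pos: [0.559, -0.1757, 0.0446]
eef_rot: [0.698, 0.716, 0.0, 0.0]
ft_force: [0.0, 0.5, 0.3]
grip_width: 0.0284
grip_force: 60.4
```

```bash
python3 -m crank '[{"translation":[0,0,0.005],"twist":[0,0,0]},{"translation":[0,0,0],"twist":[0,0,0]},{"translation":[0,0,0],"twist":[0,0,0]},{"translation":[0,0,0],"twist":[0,0,0]},{"translation":[0,0,0],"twist":[0,0,0]}]'
python3 -m crank '[{"translation":[0,0,0],"twist":[0,0,0]},{"translation":[0,0,0],"twist":[0,0,0]},{"translation":[0,0,0],"twist":[0,0,0]},{"translation":[0,0,0],"twist":[0,0,0]},{"translation":[0,0,-0.1],"twist":[0,0,0]}]' 52
python3 -m crank '[{"translation":[0,0,-0.25],"twist":[0,0,0]},{"translation":[0,0,-0.18],"twist":[0,0,0]},{"translation":[0,0,0],"twist":[0,0,0]},{"translation":[0,0,0],"twist":[0,0,0]},{"translation":[0,0,0],"twist":[0,0,0]}]'
python3 - <<'E'
from h import *
c=shot("wrist"); show(c,("blue",)); show(shot("scene"),("blue",)); plan(612,271,-10.3,150); save(c,"w6.png")
E
```

```text
time: 26.92
tool_pos: [0.559, -0.1757, 0.0443]
eef_rot: [0.698, 0.716, 0.0, 0.0]
ft_force: [-2.4, 1.3, 6.1]
grip_width: 0.0281
grip_force: 61.1
time: 27.55
tool_pos: [0.5577, -0.1753, 0.0622]
eef_rot: [0.698, 0.716, -0.001, -0.002]
ft_force: [-1.0, 0.6, -0.9]
grip_width: 0.052
grip_force: 0.0
time: 28.18
tool_pos: [0.558, -0.1754, 0.1479]
eef_rot: [0.698, 0.716, -0.001, -0.001]
ft_force: [-1.1, -0.7, -0.1]
grip_width: 0.0519
grip_force: 0.0
blue c=(559,-167) z=58  106x30 ang=-88.5 [292. 193.]
blue c=(462,-137) z=36  27x5 ang=-88.9 [210. 155.]
blue c=(462,-217) z=36  28x4 ang=-89.6 [216. 240.]
blue c=(560,-230) z=58  27x4 ang=1.1 [321. 269.]
blue c=(560,-172) z=57  87x30 ang=-89.8 [272. 184.]
blue c=(556,-114) z=45  26x6 ang=6.3 [290. 188.]
blue c=(611,275) z=26  90x29 ang=-10.6 [363. 257.]
blue c=(670,265) z=25  23x6 ang=82.6 [347. 267.]
at [ 558.3 -175.5  148.2] psi 1.5 q6 -0.35 shift units [ 2.224  0.328 -0.008] twist z units -0.869 tilt [-0.002  0.001 -1.   ] grip 0.05220869152898791 0.0 t 28.275
```

```bash
python3 -m crank '[{"translation":[0.278,0.041,0],"twist":[0,0,0]},{"translation":[0.278,0.041,0],"twist":[0,0,0]},{"translation":[0.278,0.041,0],"twist":[0,0,0]},{"translation":[0.278,0.041,0],"twist":[0,0,0]},{"translation":[0.278,0.041,0],"twist":[0,0,0]}]' 60
python3 -m crank '[{"translation":[0.278,0.041,0],"twist":[0,0,0]},{"translation":[0.278,0.041,0],"twist":[0,0,0]},{"translation":[0.278,0.041,0],"twist":[0,0,0]},{"translation":[0,0,0],"twist":[0,0,-0.109]},{"translation":[0,0,0],"twist":[0,0,-0.109]}]'
python3 -m crank '[{"translation":[0,0,0],"twist":[0,0,-0.109]},{"translation":[0,0,0],"twist":[0,0,-0.109]},{"translation":[0,0,0],"twist":[0,0,-0.109]},{"translation":[0,0,0],"twist":[0,0,-0.109]},{"translation":[0,0,0],"twist":[0,0,-0.109]}]'
python3 -m crank '[{"translation":[0,0,0],"twist":[0,0,-0.105]},{"translation":[0,0,0],"twist":[0,0,0]},{"translation":[0,0,0],"twist":[0,0,0]},{"translation":[0,0,0],"twist":[0,0,0]},{"translation":[0,0,0],"twist":[0,0,0]}]'
python3 - <<'E'
from h import *
c=shot("wrist"); show(c,("blue",)); plan(612,271,-10.3,9)
E
```

```text
time: 28.9
tool_pos: [0.5923, 0.1051, 0.1488]
eef_rot: [0.698, 0.716, -0.0, -0.0]
ft_force: [0.1, 0.4, -0.5]
grip_width: 0.06
grip_force: 0.0
time: 29.52
tool_pos: [0.6121, 0.2718, 0.1482]
eef_rot: [0.562, 0.827, -0.001, -0.0]
ft_force: [-0.1, -0.7, 0.5]
grip_width: 0.0595
grip_force: 0.0
time: 30.15
tool_pos: [0.6123, 0.2706, 0.1485]
eef_rot: [0.169, 0.986, -0.0, -0.001]
ft_force: [0.4, 0.8, 0.2]
grip_width: 0.0596
grip_force: 0.0
time: 30.78
tool_pos: [0.6126, 0.2707, 0.1495]
eef_rot: [0.091, 0.996, -0.0, 0.0]
ft_force: [0.7, -0.3, -0.1]
grip_width: 0.0599
grip_force: 0.0
blue c=(556,282) z=26  28x5 ang=79.6 [320. 131.]
blue c=(612,272) z=26  91x29 ang=-10.5 [320. 193.]
blue c=(557,-115) z=54  31x8 ang=8.3 [  8. 189.]
blue c=(563,-139) z=58  39x21 ang=-34.9 [  2. 223.]
blue c=(668,262) z=26  27x4 ang=80.5 [320. 253.]
at [612.6 270.7 149.5] psi 79.6 q6 -0.99 shift units [0.003 0.001 0.703] twist z units -0.001 tilt [ 0.  0. -1.] grip 0.059945952614084384 0.0 t 30.825
```

```bash
python3 -m crank '[{"translation":[0,0.003,0.2],"twist":[0,0,0]},{"translation":[0,0,0.27],"twist":[0,0,0]},{"translation":[0,0,0.16],"twist":[0,0,0]},{"translation":[0,0,0.07],"twist":[0,0,0]},{"translation":[0,0,0],"twist":[0,0,0]}]'
python3 -m crank '[{"translation":[0,0,0],"twist":[0,0,0]},{"translation":[0,0,0],"twist":[0,0,0]},{"translation":[0,0,0],"twist":[0,0,0]},{"translation":[0,0,0],"twist":[0,0,0]},{"translation":[0,0,0],"twist":[0,0,0]}]' 15 60
python3 -m crank '[{"translation":[0,0,-0.1],"twist":[0,0,0]},{"translation":[0,0,-0.2],"twist":[0,0,0]},{"translation":[0,0,-0.3],"twist":[0,0,0]},{"translation":[0,0,-0.1],"twist":[0,0,0]},{"translation":[0,0,0],"twist":[0,0,0]}]'
python3 - <<'E'
from h import *
c=shot("wrist"); held(c); plan(479,-177,91.5,150)
E
```

```text
time: 31.45
tool_pos: [0.6127, 0.2713, 0.0092]
eef_rot: [0.09, 0.996, -0.0, -0.0]
ft_force: [0.2, 1.1, -0.0]
grip_width: 0.0598
grip_force: 0.0
time: 32.08
tool_pos: [0.614, 0.2719, 0.0117]
eef_rot: [0.09, 0.996, 0.001, 0.002]
ft_force: [-0.3, 0.3, 6.7]
grip_width: 0.0286
grip_force: 62.3
time: 32.7
tool_pos: [0.6136, 0.2717, 0.1519]
eef_rot: [0.09, 0.996, 0.001, 0.002]
ft_force: [-0.9, -0.2, -1.1]
grip_width: 0.0283
grip_force: 61.5
held c=(556,282) z=166  29x6 ang=79.5
held c=(612,272) z=166  92x30 ang=-10.3
at [612.5 271.2 149.7] psi 79.6 q6 -0.99 shift units [ 2.540e-01 -2.325e+00 -2.000e-03] twist z units 0.868 tilt [ 0.001  0.    -1.   ] grip 0.028053853922025793 61.487460136413574 t 32.75
```

```bash
python3 -m crank '[{"translation":[0.032,-0.29,0],"twist":[0,0,0]},{"translation":[0.032,-0.29,0],"twist":[0,0,0]},{"translation":[0.032,-0.29,0],"twist":[0,0,0]},{"translation":[0.032,-0.29,0],"twist":[0,0,0]},{"translation":[0.032,-0.29,0],"twist":[0,0,0]}]'
python3 -m crank '[{"translation":[0.032,-0.29,0],"twist":[0,0,0]},{"translation":[0.032,-0.29,0],"twist":[0,0,0]},{"translation":[0.03,-0.295,0],"twist":[0,0,0]},{"translation":[0,0,0],"twist":[0,0,0.109]},{"translation":[0,0,0],"twist":[0,0,0.109]}]'
python3 -m crank '[{"translation":[0,0,0],"twist":[0,0,0.109]},{"translation":[0,0,0],"twist":[0,0,0.109]},{"translation":[0,0,0],"twist":[0,0,0.109]},{"translation":[0,0,0],"twist":[0,0,0.109]},{"translation":[0,0,0],"twist":[0,0,0.109]}]'
python3 -m crank '[{"translation":[0,0,0],"twist":[0,0,0.105]},{"translation":[0,0,0],"twist":[0,0,0]},{"translation":[0,0,0],"twist":[0,0,0]},{"translation":[0,0,0],"twist":[0,0,0]},{"translation":[0,0,0],"twist":[0,0,0]}]'
python3 - <<'E'
from h import *
c=shot("wrist"); held(c); show(c,("blue",)); plan(479,-177,91.5,46); print("scene"); show(shot("scene"),("blue",))
E
```

```text
time: 33.38
tool_pos: [0.5271, -0.0098, 0.1475]
eef_rot: [0.09, 0.996, -0.0, -0.002]
ft_force: [0.4, -0.5, 0.3]
grip_width: 0.0286
grip_force: 61.5
time: 34.0
tool_pos: [0.4775, -0.1776, 0.1474]
eef_rot: [0.262, 0.965, 0.0, -0.002]
ft_force: [0.2, -0.3, -0.4]
grip_width: 0.0285
grip_force: 61.5
time: 34.62
tool_pos: [0.4779, -0.1765, 0.1474]
eef_rot: [0.638, 0.77, -0.001, -0.002]
ft_force: [-0.7, -0.0, -1.1]
grip_width: 0.0283
grip_force: 61.5
time: 35.25
tool_pos: [0.4792, -0.177, 0.1494]
eef_rot: [0.697, 0.717, 0.0, -0.0]
ft_force: [0.0, -0.1, -1.0]
grip_width: 0.0282
grip_force: 61.5
held c=(477,-118) z=164  29x6 ang=1.6
held c=(479,-176) z=164  93x30 ang=-88.2
blue c=(557,-117) z=58  28x5 ang=4.0 [420. 135.]
blue c=(509,-133) z=36  73x33 ang=-4.5 [373. 151.]
blue c=(558,-174) z=58  92x30 ang=-88.1 [415. 202.]
blue c=(528,-215) z=36  37x31 ang=3.5 [374. 238.]
blue c=(559,-230) z=58  27x4 ang=1.7 [409. 267.]
at [ 479.2 -177.   149.5] psi 1.6 q6 -0.40 shift units [-0.    -0.001  0.517] twist z units 0.001 tilt [ 0.  0. -1.] grip 0.028477267184725763 61.47291898727417 t 35.3
scene
blue c=(561,-172) z=57  86x29 ang=-88.4 [272. 183.]
blue c=(555,-113) z=46  28x6 ang=2.1 [289. 188.]
```

```bash
python3 -m crank '[{"translation":[0,0,0.2],"twist":[0,0,0]},{"translation":[0,0,0.2],"twist":[0,0,0]},{"translation":[0,0,0.1],"twist":[0,0,0]},{"translation":[0,0,0.022],"twist":[0,0,0]},{"translation":[0,0,0],"twist":[0,0,0]}]'
python3 -m crank '[{"translation":[0,0,0.005],"twist":[0,0,0]},{"translation":[0,0,0.003],"twist":[0,0,0]},{"translation":[0,0,0],"twist":[0,0,0]},{"translation":[0,0,0],"twist":[0,0,0]},{"translation":[0,0,0],"twist":[0,0,0]}]'
```

```text
time: 35.98
tool_pos: [0.4797, -0.1772, 0.0456]
eef_rot: [0.698, 0.717, 0.0, 0.0]
ft_force: [0.6, -0.1, -0.7]
grip_width: 0.0284
grip_force: 61.4
time: 36.6
tool_pos: [0.4793, -0.177, 0.0437]
eef_rot: [0.698, 0.716, 0.0, 0.0]
ft_force: [-0.2, 0.3, -0.3]
grip_width: 0.0286
grip_force: 61.5
```

```bash
python3 -m crank '[{"translation":[0,0,0.005],"twist":[0,0,0]},{"translation":[0,0,0],"twist":[0,0,0]},{"translation":[0,0,0],"twist":[0,0,0]},{"translation":[0,0,0],"twist":[0,0,0]},{"translation":[0,0,0],"twist":[0,0,0]}]'
python3 -m crank '[{"translation":[0,0,0],"twist":[0,0,0]},{"translation":[0,0,0],"twist":[0,0,0]},{"translation":[0,0,0],"twist":[0,0,0]},{"translation":[0,0,0],"twist":[0,0,0]},{"translation":[0,0,-0.1],"twist":[0,0,0]}]' 52
python3 -m crank '[{"translation":[0,0,-0.25],"twist":[0,0,0]},{"translation":[0,0,-0.28],"twist":[0,0,0]},{"translation":[0,0,0],"twist":[0,0,0]},{"translation":[0,0,0],"twist":[0,0,0]},{"translation":[0,0,0],"twist":[0,0,0]}]'
python3 - <<'E'
from h import *
c=shot("wrist"); save(c,"w7.png"); show(c,("blue",)); plan(434,-409,91.5,80); c=shot("scene");print("scene"); show(c); save(c,"s7.png")
c=shot("side");cv2.imwrite("pics/side7.png",cv2.resize(cv2.cvtColor(c["frame"][100:360,180:500],cv2.COLOR_RGB2BGR),None,fx=2,fy=2))
E
```

```text
time: 37.22
tool_pos: [0.4794, -0.177, 0.0436]
eef_rot: [0.698, 0.716, 0.0, 0.0]
ft_force: [-2.4, 0.9, 9.0]
grip_width: 0.0288
grip_force: 62.6
time: 37.85
tool_pos: [0.4781, -0.1765, 0.0615]
eef_rot: [0.698, 0.716, -0.001, -0.002]
ft_force: [-0.2, -0.2, 0.7]
grip_width: 0.0519
grip_force: 0.0
time: 38.48
tool_pos: [0.4782, -0.1766, 0.1669]
eef_rot: [0.698, 0.716, -0.001, -0.002]
ft_force: [-0.4, 0.2, -0.5]
grip_width: 0.052
grip_force: 0.0
blue c=(479,-169) z=58  107x30 ang=-88.7 [340. 191.]
blue c=(556,-117) z=58  29x5 ang=1.4 [415. 135.]
blue c=(558,-174) z=58  91x30 ang=-88.5 [411. 198.]
blue c=(481,-232) z=58  27x3 ang=2.5 [321. 260.]
blue c=(566,-230) z=58  17x4 ang=5.2 [411. 259.]
at [ 478.3 -176.6  167. ] psi 1.5 q6 -0.40 shift units [-1.156 -0.251  0.434] twist z units 0.000 tilt [-0.003  0.001 -1.   ] grip 0.051917179555756664 0.0 t 38.525
scene
blue c=(520,-162) z=57  111x104 ang=1.4 [280. 183.]
yellow c=(790,14) z=47  23x23 ang=-24.7 [255. 240.]
red c=(448,-403) z=37  87x63 ang=0.0 [248. 160.]
```

View pics/side7.png

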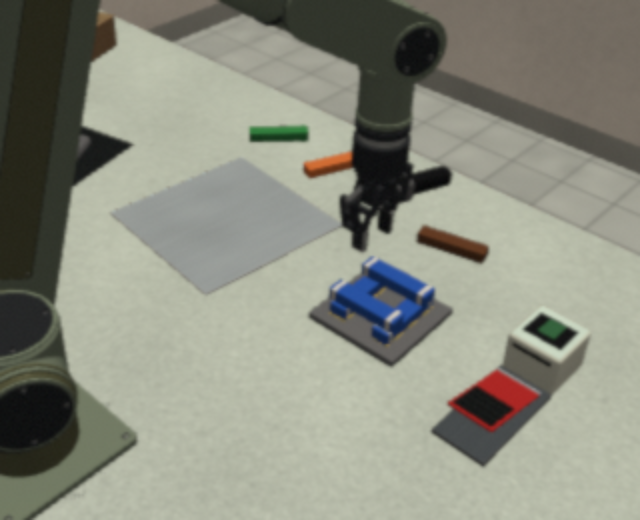

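View pics/s7.png

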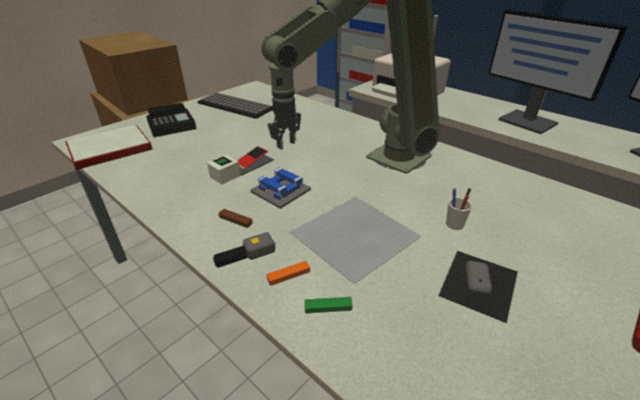

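Side and scene views show a clean two-by-two tower at scene (280,184) and an empty tray (355,237). Now the end stamp.

```bash
python3 -m crank '[{"translation":[0,0,0],"twist":[0,0,0]},{"translation":[-0.289,-0.063,0],"twist":[0,0,0]},{"translation":[-0.289,-0.063,0],"twist":[0,0,0]},{"translation":[-0.289,-0.063,0],"twist":[0,0,0]},{"translation":[-0.289,-0.062,0],"twist":[0,0,0]}]' 0 40
python3 -m crank '[{"translation":[0,0,0.23],"twist":[0,0,0]},{"translation":[0,0,0.2],"twist":[0,0,0]},{"translation":[0,0,0],"twist":[0,0,0]},{"translation":[0,0,0],"twist":[0,0,0]},{"translation":[0,0,0],"twist":[0,0,0]}]'
```

```text
time: 39.25
tool_pos: [0.4347, -0.4112, 0.1683]
eef_rot: [0.698, 0.716, 0.0, -0.0]
ft_force: [0.8, -0.0, 0.0]
grip_width: 0.0005
grip_force: 0.0
time: 39.88
tool_pos: [0.4364, -0.4102, 0.0846]
eef_rot: [0.697, 0.717, 0.0, 0.002]
ft_force: [0.2, -0.5, 0.7]
grip_width: 0.0
grip_force: 0.0
```

```bash
python3 -m crank '[{"translation":[0,0,0.14],"twist":[0,0,0]},{"translation":[0,0,0.1],"twist":[0,0,0]},{"translation":[0,0,0.06],"twist":[0,0,0]},{"translation":[0,0,0.02],"twist":[0,0,0]},{"translation":[0,0,0],"twist":[0,0,0]}]'
python3 -m crank '[{"translation":[0,0,0.006],"twist":[0,0,0]},{"translation":[0,0,0],"twist":[0,0,0]},{"translation":[0,0,0],"twist":[0,0,0]},{"translation":[0,0,0],"twist":[0,0,0]},{"translation":[0,0,0],"twist":[0,0,0]}]'
```

```text
time: 40.5
tool_pos: [0.4347, -0.4101, 0.024]
eef_rot: [0.697, 0.717, -0.001, 0.001]
ft_force: [-9.3, 4.0, 24.9]
grip_width: -0.0004
grip_force: 12.7
time: 41.12
tool_pos: [0.4347, -0.4101, 0.0238]
eef_rot: [0.697, 0.717, -0.001, 0.001]
ft_force: [-10.9, 4.8, 31.7]
grip_width: 0.0003
grip_force: 15.6
```

At the stop again. Release, rise and check.

```bash
python3 -m crank '[{"translation":[0,0,-0.1],"twist":[0,0,0]},{"translation":[0,0,-0.2],"twist":[0,0,0]},{"translation":[0,0,-0.3],"twist":[0,0,0]},{"translation":[0,0,-0.2],"twist":[0,0,0]},{"translation":[0,0,0],"twist":[0,0,0]}]'
python3 -m crank '[{"translation":[0,0,0],"twist":[0,0,0]},{"translation":[0,0,0],"twist":[0,0,0]},{"translation":[0,0,0],"twist":[0,0,0]},{"translation":[0,0,0],"twist":[0,0,0]},{"translation":[0,0,0],"twist":[0,0,0]}]'
python3 - <<'E'
from h import *
show(shot("wrist")); show(shot("scene"))
c=shot("side"); show(c);cv2.imwrite("pics/side8.png",cv2.resize(cv2.cvtColor(c["frame"][150:350,280:520],cv2.COLOR_RGB2BGR),None,fx=3,fy=3))
E
```

```text
time: 41.75
tool_pos: [0.4373, -0.4112, 0.1831]
eef_rot: [0.697, 0.717, 0.0, 0.006]
ft_force: [0.1, -1.2, -0.8]
grip_width: -0.0004
grip_force: 0.0
time: 42.38
tool_pos: [0.4352, -0.4094, 0.177]
eef_rot: [0.698, 0.716, 0.0, -0.0]
ft_force: [-0.6, 0.5, -0.2]
grip_width: 0.0001
grip_force: 0.0
blue c=(463,-229) z=37  8x6 ang=89.8 [355.   4.]
blue c=(480,-234) z=56  29x5 ang=4.8 [410.   6.]
blue c=(564,-219) z=58  19x3 ang=11.3 [468.   1.]
blue c=(559,-232) z=58  28x6 ang=2.0 [462.  13.]
red c=(425,-410) z=48  68x46 ang=89.6 [364. 190.]
blue c=(522,-163) z=57  110x104 ang=2.0 [280. 183.]
yellow c=(790,14) z=47  26x22 ang=72.1 [255. 240.]
red c=(449,-405) z=37  81x66 ang=4.4 [248. 160.]
blue c=(518,-184) z=60  112x107 ang=0.2 [371. 249.]
red c=(431,-412) z=49  66x59 ang=-89.0 [430. 298.]
```

View pics/side8.png

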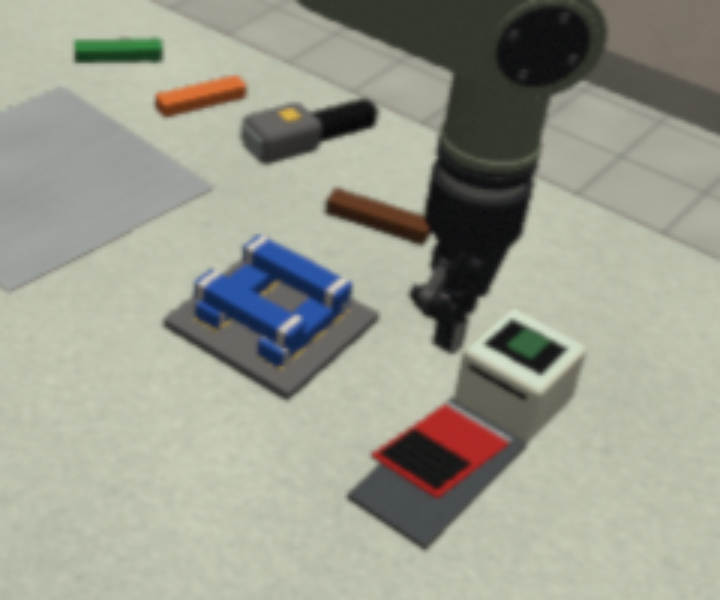

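The tower stands at (270,300), the treadle is up at (440,450), and the arm is clear. Handing in.

```bash
python3 -c "
from rig import ctrl
print(ctrl.close_job())"
```

```text
the job is handed in; nothing more can be done
None
```

The start stamp, the crosswise tower of all four bars and the end stamp are done and the job is handed in; the last pictures showed the tower standing, the treadle up and the arm clear, but the hand-in call returned no verdict.

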